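# Show the flat cell and its spare, then save the record

### The job

Record a battery swap for the overhead bench camera without picking anything up. Point from straight above at the silver coin cell fitted on the motherboard, fingertips a centimetre or two over its middle, and stay there for two seconds; then point the same way for two seconds at the loose silver spare coin cell lying on the mat. Then press the green button right down and let it come up again; do not touch the motherboard, the parts on it or either cell, do not press the red button, and leave every loose thing where it lies.

Things in the scene. Friction and masses are not known exactly. Their poses are not given: they have to be found in the camera images.
- board_cell_top (a point): centre of the top face of the fitted coin cell: a silver disc 24.5 mm across in a round black holder 31 mm across, one of three small parts in a row along the motherboard's long edge nearest the robot (which of the three places varies). z points up; the face lies about 21 mm above the table, its neighbours are about as high
- spare_cell_top (a point): centre of the top face of the loose spare coin cell: a plain silver disc 24.5 mm across, 8 mm thick, 10 to 17 g, lying flat on the blue-grey mat to the robot's right, its place among the other spares varies. z points up
- save (a joint): travel of the GREEN push button: 0 up, 0.006 m fully down; sprung, about 5 N holds it fully down, comes up by itself
- save_top (a point): centre of the top of the green cap (32 mm across), moves down with it. The button stands in its own grey housing on the mat, pressed straight down; green and red may change places
- discard (a joint): travel of the RED push button, same make as the green: 0 up, 0.006 m fully down; not to be pressed
- discard_top (a point): centre of the top of the red cap
- board: motherboard, fixed, on a foam pad: 200 x 244 mm dark green, top face 10 mm above its origin (centre of the underside). In its frame -x is the edge nearest the robot with the three small parts. Black cooler fan 90 mm square (centre x 48, y -68 mm, top 52 mm above the origin), four blue memory slots, steel port block (centre x 38, y 104 mm, top 44 mm)
- board_cell: the fitted coin cell with its holder, fixed on the board; origin at the centre of its underside, 9 mm high
- board_buzzer: black round buzzer 25 mm across, 9 mm high, fixed on the board beside the cell; origin at the centre of its underside
- board_heatsink: blue finned heat sink 30 x 30 x 10 mm, fixed on the board beside the cell; origin at the centre of its underside
- spare_cell: the loose spare coin cell; origin at the centre of its underside, 8 mm below its top
- spare_buzzer: loose black round buzzer 25 mm across, 9 mm high; origin at the centre of its underside
- spare_heatsink: loose blue finned heat sink 38 x 38 x 20 mm; origin at the centre of its underside
- plug: loose white power plug 22 x 40 x 14 mm; origin at the centre of its underside
- screwdriver: loose orange screwdriver lying at the far side of the mat
- fan: loose black square fan 80 x 80 x 25 mm at the far side of the mat; origin at the centre of its underside

How it is judged:
By the outcome, as a careful person would: the job done as asked, in the order asked, and still so for the second after the job is handed in, with the robot touching nothing.
It also fails if it takes over 48 s, if anything falls off the work surface, if the arm or the gripper's body presses on something with over 40 N, if the wrist force passes 120 N, or if a joint passes its speed limit or range.

### The arm

A 6-joint arm with a two-finger parallel gripper is mounted at the origin on the work surface. World frame = base frame: x ahead of the robot, y to its left, z up, the work surface at z = 0. Lengths are in mm, angles in degrees, forces in N, time in s.
With the tool pointing down it reaches from about 350 to 850 mm from the base axis. Payload 8.1 kg.
Tool frame: the origin (TCP) lies at the very end of the fingers, on their centre line; the grasp point (between the pads) lies 19 mm behind it (r.grip_depth is the distance from the TCP to the grasp point, in mm); y points along the fingers, z is the direction in which the jaws open and shut, and the axes are right-handed (so a half turn about y gives the same grasp; the last joint's range is limited). The gripper opens to 85 mm and grips with 20 to 120 N. Pads are 22 mm wide; open, the fingers measure 114 mm over their backs; the gripper's body (76 mm by 85 mm) begins 54 mm behind the grasp point. The pads swing forward as they close: fully open they stand 13 mm farther back than shut.
Start: joints at [-75.481, 7.471, 85.268, -0, 87.261, -4.893], TCP at [199.433, -565.89, 208.092] pointing down, gripper open.
Joint ranges: [-169.43, 169.43], [-51.17, 129.36], [1.28, 143.12], [-76.62, 256.62], [0, 156.53], [-152.29, 152.29]. Speed limits (degrees/s): [136.94, 136.94, 159.86, 180, 180, 180].

### API

Orientations are given as [roll, pitch, yaw] about the fixed x, y, z axes, in that order (R = Rz(yaw) Ry(pitch) Rx(roll)).
In Python, from bench import readout, eyes, r gives the robot as it stands. The module is installed in compiled form; this text tells all that it offers.
- The arm moves only by the tool move_arm, never from a script. Its argument "motion" is text: rows parted by semicolons, each of 6 numbers parted by spaces: the shift along the world's x, y, z in cm, then the turn, a rotation vector about the world's x, y, z in degrees. A call has 1 to 10 rows; each row is the pose to reach, as a shift and turn from the pose commanded when the call began; what a row does not reach only later rows make up. A row lasts 1/12 s, in which the tool goes at most 41.7 mm and 7.16 degrees, less where a joint would pass 70% of its speed; a pose out of reach is approached as far as the arm can. A call with a gripper value outside its range is refused whole. "fingers" is the finger opening in cm, from 0 to 8.54, set as the call begins (left out, the last holds). The fingers move at their own pace and stop on an object; "squeeze" is the grip in N (left out, the last holds). Time passes only in rows, so rows that repeat a pose let the fingers close. It gives the time, the measured TCP pose, the force and the opening at its end, in the units of the state.
- readout.sense(): the state, without advancing time (a new reading comes with each control period).
- eyes.snapshot(name): name is "scene" or "side" or "wrist"; returns a dict with "image" (400x640x3 uint8, blue, green, red), "fx", "fy", "cx", "cy" (pixels), "world_to_cam" (4x4, takes a point from world to camera coordinates). Camera axes: x right, y down, z forward; pixel columns grow to the right and rows downward; lengths in mm; the calibration is good to about 2 mm. A picture is of the moment at which its call begins. There is no depth.
- r.hand_in(): hands the job in, once; it reports no verdict.
The state is a dict: "time": time; "joint_pos": joint angles; "qd": joint speeds; "joint_efforts": joint torques, N m; "tool_pos": TCP position; "tcp_rot": TCP orientation; "ft_force": force on the tool from outside, world axes, zero at the start; "wrist_torque": the same for the moment, N m; "finger_gap": finger opening in mm.
Only numpy, scipy, OpenCV 4.12 (cv2) and the standard library are available. Lean on these libraries where they do the work, as an engineer would, in place of code of your own. Each camera call takes 0.05 s, during which the arm holds its last target. There are 200 camera calls.

## Working session

There is one attempt and no reset: what is moved stays moved. The work goes in short steps, Python scripts to look and compute and a tool call to move; the robot and the scene stay as the last step left them, time stands still between calls to the robot, and variables do not carry over. Pictures are saved under pics/ and viewed, about 8 in all and at most 12, crops included, and the job is handed in when it is done.

Besides the shell and the picture viewer there is one more tool, called after "Request:" as a command line: name --argument value ..., lists and objects as JSON in quotes. move_arm: Moves the arm, as the interface text tells. Its arguments: {"type":"object","properties":{"motion":{"type":"string"},"fingers":{"type":"number"},"squeeze":{"type":"number"}},"required":["motion"]}

```bash
mkdir -p pics; cat > h.py <<'E'
import numpy as np, cv2
from bench import readout, eyes, r
def ray(s,u,v,z):
    T=np.array(s["world_to_cam"]); R=T[:3,:3]; c=-R.T@T[:3,3]
    d=R.T@np.array([(u-s["cx"])/s["fx"],(v-s["cy"])/s["fy"],1]); return c+d*(z-c[2])/d[2]
def proj(s,p):
    T=np.array(s["world_to_cam"]); q=T[:3,:3]@np.array(p)+T[:3,3]
    return s["fx"]*q[0]/q[2]+s["cx"], s["fy"]*q[1]/q[2]+s["cy"]
E
python3 - <<'E'
from h import *
import pickle
print(readout.sense())
for n in("scene","side"):
    s=eyes.snapshot(n); cv2.imwrite(f"pics/{n}0.png",s["image"]); pickle.dump(s,open(n+".pkl","wb"))
    T=np.array(s["world_to_cam"]); print(n,s["fx"],-T[:3,:3].T@T[:3,3],T[2,:3])
E
```

```text
{'time': 0.0, 'joint_pos': array([-7.54806022e+01,  7.51615446e+00,  8.53288607e+01,  7.98047354e-04,
        8.72619099e+01, -4.89350432e+00]), 'qd': array([-0.0185006 ,  0.03691701, -0.07138459, -0.11417713,  0.02606081,
       -0.04329604]), 'joint_efforts': array([-1.57234932e-03, -5.69389343e+01, -5.00554705e+01, -1.56667143e-04,
        1.44789956e-02,  5.61760185e-07]), 'tool_pos': array([ 199.29691183, -565.30572162,  207.03757974]), 'tcp_rot': array([-9.01064673e+01,  9.91528513e-03, -1.60587146e+02]), 'ft_force': array([ 0.64067342, -0.26558141,  0.42285994]), 'wrist_torque': array([ 0.01706003, -0.0162568 ,  0.02513764]), 'finger_gap': 85.41281826585828}
scene 365.1522969874545 [1011.13444519 -386.60596618  535.15349157] [-0.5555419   0.52361185 -0.64591318]
side 375.65845561812034 [289.85578301 517.24046157 410.96868877] [ 0.42136914 -0.75469601 -0.50287372]
```

View pics/scene0.png

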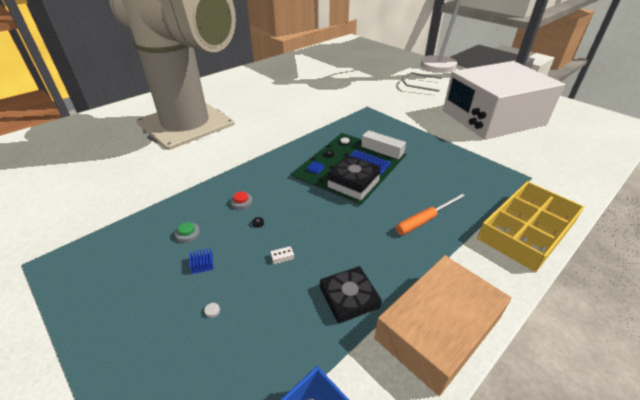

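View pics/side0.png

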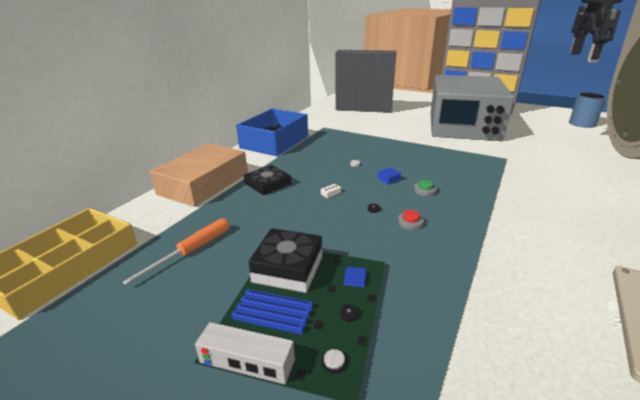

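The scene picture shows the fitted cell at about (345,141), the spare (212,310), green (187,230) and red (241,200). In the side picture they are at (334,359), (355,163), (426,186) and (411,217). Next I refine these with masks and two-view rays.

```bash
python3 - <<'E'
from h import *
import pickle
S={n:pickle.load(open(n+".pkl","rb")) for n in("scene","side")}
seeds={"cell":((345,141),(334,359),21),"spare":((212,310),(355,163),8),"green":((187,230),(426,186),25),"red":((241,200),(411,217),25),
"buzz":((258,222),(373,208),9),"heat":((201,261),(389,176),20),"plug":((282,255),(331,190),14)}
for k,(a,b,z) in seeds.items():
    rays=[]
    for n,(u,v) in(("scene",a),("side",b)):
        s=S[n]; im=s["image"]; w=22
        hsv=cv2.cvtColor(im,cv2.COLOR_BGR2HSV); h,sa,va=[hsv[...,i].astype(int) for i in range(3)]
        m={"cell":(sa<60)&(va>120),"spare":(sa<60)&(va>120),"plug":(sa<60)&(va>130),"green":(h>45)&(h<80)&(sa>110)&(va>80),"red":((h<10)|(h>170))&(sa>120),"buzz":va<45,"heat":(h>108)&(h<130)&(sa>120)}[k].astype(np.uint8)
        _,l,st,c=cv2.connectedComponentsWithStats(m)
        ids=[i for i in range(1,len(c)) if st[i,4]>=12]; i=min(ids,key=lambda i:np.hypot(*(c[i]-(u,v))))
        T=np.array(s["world_to_cam"]);R=T[:3,:3];o=-R.T@T[:3,3]
        p=ray(s,*c[i],z); rays.append((o,(p-o)/np.linalg.norm(p-o)))
        ys,xs=np.where(l==i); q=np.array([ray(s,x,y,z)[:2] for x,y in zip(xs,ys)])
        rect=cv2.minAreaRect(q.astype(np.float32))
        print(k,n,c[i].round(1),st[i],"plane",p.round(1),"size",np.round(rect[1],1))
    A=sum(np.eye(3)-np.outer(d,d) for o,d in rays); bb=sum((np.eye(3)-np.outer(d,d))@o for o,d in rays)
    x=np.linalg.solve(A,bb); print("   tri",x.round(1),"miss",[round(float(np.linalg.norm(np.cross(x-o,d))),1) for o,d in rays])
im=S["scene"]["image"]
cv2.imwrite("pics/c.png",np.hstack([cv2.resize(im[115:205,285:415],None,fx=4,fy=4),]))
E
```

```text
cell scene [344.6 139.8] [341 137   9   6  41] plane [422.3 254.3  21. ] size [22.  26.4]
cell side [333.5 358.5] [324 349  20  20 317] plane [420.8 260.1  21. ] size [22.7 25.8]
   tri [420.7 257.7  18.7] miss [1.2, 1.2]
spare scene [212.2 309.2] [204 302  17  16 208] plane [ 635.5 -280.7    8. ] size [24.9 31. ]
spare side [354.4 162.5] [350 159  11   9  70] plane [ 634.9 -276.1    8. ] size [24.5 48.8]
   tri [ 635.6 -280.     6.7] miss [1.0, 1.0]
green scene [185.6 228.1] [178 222  16  13 168] plane [ 447.5 -226.7   25. ] size [28.8 37.1]
green side [425.4 184.1] [419 180  14   9 106] plane [ 439.3 -211.1   25. ] size [29.5 36.3]
   tri [ 441.5 -224.5   18.6] miss [0.8, 0.8]
red scene [240.5 197. ] [234 192  14  11 135] plane [439.8 -92.4  25. ] size [28.4 36.9]
red side [410.8 215.8] [403 210  17  13 173] plane [430.1 -75.8  25. ] size [29.4 42.4]
   tri [432.5 -88.   17.6] miss [0.7, 0.7]
buzz scene [257.5 222.6] [253 218  10   9  64] plane [ 517.1 -104.5    9. ] size [18.8 25. ]
buzz side [373.3 208.6] [369 205  10   7  47] plane [510.3 -92.    9. ] size [18.1 22.9]
   tri [ 512.9 -101.3    3.5] miss [0.9, 0.9]
heat scene [200.6 261.3] [189 249  24  25 470] plane [ 540.6 -246.4   20. ] size [41.1 54.6]
heat side [388.6 175.5] [377 167  24  18 311] plane [ 526.3 -223.4   20. ] size [65.8 64.1]
   tri [ 532.1 -243.4    9.9] miss [0.7, 0.7]
plug scene [282.1 254.2] [270 246  25  18 312] plane [ 624.5 -124.1   14. ] size [42.8 36.8]
plug side [329.8 190. ] [320 183  21  16 218] plane [ 619.5 -112.4   14. ] size [60.5 42. ]
   tri [ 622.5 -121.1    9.4] miss [1.5, 1.5]
```

View pics/c.png

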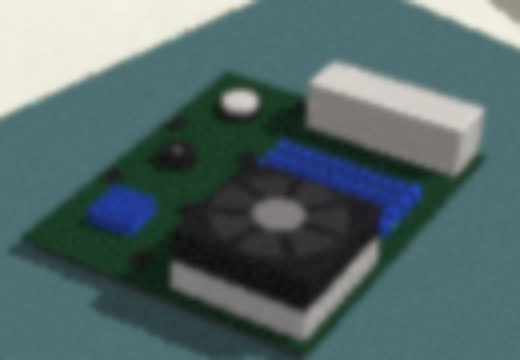

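Measured positions (mm):
- Fitted cell: about (421, 258, 21)
- Spare: (635, -279, 8)
- Green: (441, -224), top about 20–25
- Red: (432, -88)

The triangulated heights and sizes are plausible. I shut the fingers and travel high.

Request:
move_arm --motion "3 4 0 0 0 0;6 8 0 0 0 0;9 12 0 0 0 0;12 16 0 0 0 0;14.5 20 0 0 0 0;16.5 23.5 0 0 0 0;18.5 27 0 0 0 0;20.5 30.5 0 0 0 0;22 34 0 0 0 0;23 37 0 0 0 0" --fingers 0 --squeeze 20

```text
time: 0.93
tool_pos: [422.1, -213.0, 207.8]
tcp_rot: [-90.0, -0.0, -160.6]
ft_force: [-0.6, 0.7, -0.3]
finger_gap: 0.3
```

Request:
move_arm --motion "0 3.5 0 0 0 0;0 7 0 0 0 0;0 10.5 0 0 0 0;0 14 0 0 0 0;0 17.5 0 0 0 0;0 21 0 0 0 0;0 24.5 0 0 0 0;0 28 0 0 0 0;0 31 -1 0 0 0;0 34 -2 0 0 0"

```text
time: 1.77
tool_pos: [421.5, 126.8, 188.4]
tcp_rot: [-90.0, 0.1, -160.6]
ft_force: [0.3, -0.5, -0.8]
finger_gap: 0.1
```

Request:
move_arm --motion "0 3.5 -2 0 0 0;0 7 -4 0 0 0;0 10 -6 0 0 0;0 12 -8 0 0 0;0 13.1 -10 0 0 0;0 13.1 -11 0 0 0;0 13.1 -11 0 0 0"

```text
time: 2.35
tool_pos: [419.0, 255.1, 74.8]
tcp_rot: [-90.0, -0.3, -160.5]
ft_force: [-0.2, -0.1, -0.7]
finger_gap: 0.0
```

```bash
python3 - <<'E'
from h import *
s=readout.sense(); print(s["time"],s["tool_pos"],s["joint_pos"],s["finger_gap"])
a=eyes.snapshot("side"); w=eyes.snapshot("wrist")
print(proj(a,s["tool_pos"]),proj(a,[421,258,21]),proj(w,s["tool_pos"]),proj(w,[421,258,21]))
im=a["image"][220:400,220:460]
cv2.imwrite("pics/p1.png",np.vstack([cv2.resize(im,(480,360)),cv2.resize(w["image"],(480,300))[:240]]))
E
```

```text
2.35 [418.99070434 255.09204211  74.82165885] [ 2.53529110e+01 -3.04651182e+00  1.10400817e+02 -1.31592082e-02
  7.29931323e+01  9.58575099e+01] 0.02503175944669076
(np.float64(336.9894158347796), np.float64(324.6465807718638)) (np.float64(334.1808329750648), np.float64(357.08501222289533)) (np.float64(318.80063518431814), np.float64(235.57463672468054)) (np.float64(316.0478395005985), np.float64(201.4123206812469))
```

View pics/p1.png

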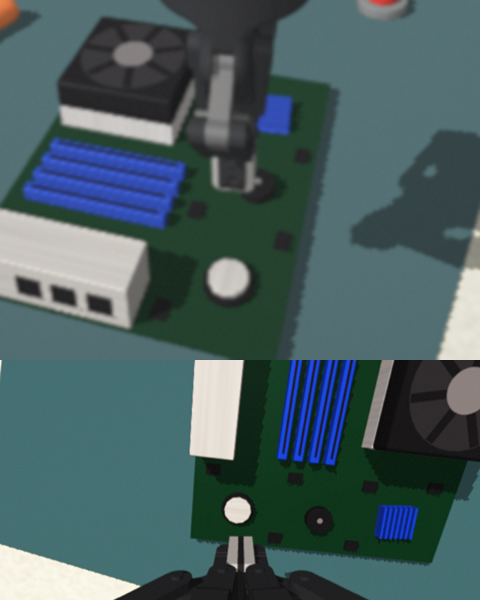

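Both views put the cell within 2 px of its projection. In the side view the tip looks about 9 px higher than the projected TCP, so I lower to 15 mm and recheck with a zoom before holding.

Request:
move_arm --motion "0 0 -1 0 0 0;0 0 -2 0 0 0;0 0 -3 0 0 0;0 0 -4 0 0 0;0 0 -4 0 0 0;0 0 -4 0 0 0"

```text
time: 2.95
tool_pos: [420.7, 255.4, 37.0]
tcp_rot: [-90.0, -0.1, -160.6]
ft_force: [0.5, -0.1, 1.6]
finger_gap: 0.3
```

```bash
python3 - <<'E'
from h import *
s=readout.sense(); print(s["time"],s["tool_pos"],s["tcp_rot"])
P=[]
for n in("side","wrist"):
    a=eyes.snapshot(n); t=proj(a,s["tool_pos"]); print(n,t,proj(a,[421,258,21]))
    x,y=int(t[0])-40,int(t[1])-30; im=cv2.resize(a["image"][y:y+70,x:x+80],None,fx=5,fy=5)
    cv2.drawMarker(im,(int((t[0]-x)*5),int((t[1]-y)*5)),(0,0,255)); P.append(im)
cv2.imwrite("pics/p2.png",np.hstack(P))
E
```

```text
2.95 [420.65541759 255.36935569  36.96099751] [-8.99862847e+01 -1.31319478e-01 -1.60606519e+02]
side (np.float64(335.4677151013284), np.float64(346.6428775423267)) (np.float64(334.1808329750648), np.float64(357.08501222289533))
wrist (np.float64(319.9822512607926), np.float64(235.66885512009227)) (np.float64(315.89134662531694), np.float64(223.0945405002366))
```

View pics/p2.png

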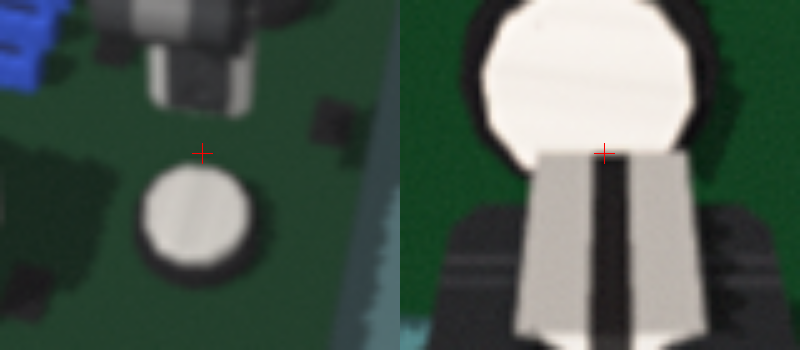

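```bash
python3 - <<'E'
from h import *
from scipy.spatial.transform import Rotation as Ro
s=readout.sense(); p=s["tool_pos"]; R=Ro.from_euler("xyz",s["tcp_rot"],degrees=True).as_matrix(); print(R.round(2))
for n,px in(("side",[(335.4,338.4),(325.5,337.6),(345,339)]),("wrist",[(320,235.4),(306,235.4),(338,235.4)])):
    a=eyes.snapshot(n); T=np.array(a["world_to_cam"]); print(n,"cam in tool",(R.T@(-T[:3,:3].T@T[:3,3]-p)).round(0))
    for u in px:
        for z in(37,44,50): print(u,"z",z,"tool xz",(R.T@(ray(a,*u,z)-p))[[0,2]].round(1))
E
```

```text
[[-0.94  0.    0.33]
 [-0.33  0.   -0.94]
 [-0.   -1.    0.  ]]
side cam in tool [  37. -373. -290.]
(335.4, 338.4) z 37 tool xz [-0.4 11.8]
(335.4, 338.4) z 44 tool xz [0.3 6.1]
(335.4, 338.4) z 50 tool xz [0.9 1.3]
(325.5, 337.6) z 37 tool xz [-12.3  11.2]
(325.5, 337.6) z 44 tool xz [-11.4   5.5]
(325.5, 337.6) z 50 tool xz [-10.6   0.7]
(345, 339) z 37 tool xz [11.1 12.6]
(345, 339) z 44 tool xz [11.6  6.9]
(345, 339) z 50 tool xz [12.   2.1]
wrist cam in tool [ -68. -166.    0.]
(320, 235.4) z 37 tool xz [0.6 0.1]
(320, 235.4) z 44 tool xz [-2.3  0.1]
(320, 235.4) z 50 tool xz [-4.7  0.1]
(306, 235.4) z 37 tool xz [ 0.6 -7.4]
(306, 235.4) z 44 tool xz [-2.3 -7.1]
(306, 235.4) z 50 tool xz [-4.7 -6.8]
(338, 235.4) z 37 tool xz [0.6 9.7]
(338, 235.4) z 44 tool xz [-2.3  9.3]
(338, 235.4) z 50 tool xz [-4.7  9. ]
```

The corner triangulation puts the visible fingertip about 20 mm above the reported TCP. I check this with drawn fingertip boxes in all three views before going lower.

```bash
python3 - <<'E'
from h import *
from scipy.spatial.transform import Rotation as Ro
s=readout.sense(); p=s["tool_pos"]; R=Ro.from_euler("xyz",s["tcp_rot"],degrees=True).as_matrix()
P=[]
for n in("side","wrist","scene"):
    a=eyes.snapshot(n); t=proj(a,p); k=8 if n=="scene" else 4
    W=264//k; x,y=int(t[0])-W//2,int(t[1])-int(W*.65); im=cv2.resize(a["image"][y:y+400//k,x:x+W],None,fx=k,fy=k)
    for off,c in((0,(0,0,255)),(11,(0,255,255)),(22,(255,0,255))):
        q=np.array([[ (v-o+.5)*k for v,o in zip(proj(a,p+R@np.array([X,-off,Z])),(x,y))] for X,Z in((-11,-8),(11,-8),(11,8),(-11,8))],int)
        cv2.polylines(im,[q],True,c,1)
    P.append(im[:400,:264])
h=min(i.shape[0] for i in P); cv2.imwrite("pics/p3.png",np.hstack([i[:h] for i in P]))
E
```

```text
(no output)
```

View pics/p3.png

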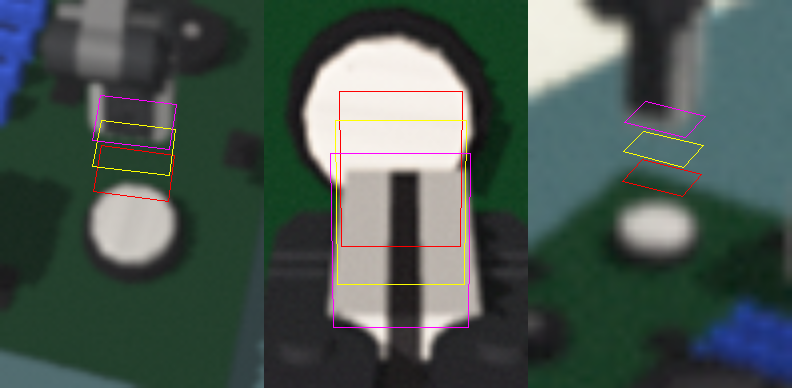

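All three views agree: the visible fingertips end about 22 mm above the reported TCP. To settle which is true I'll touch bare mat gently, robot-side of the board, well clear of parts.

Request:
move_arm --motion "0 0 2 0 0 0;0 0 4 0 0 0;-2 0 5 0 0 0;-4 0 5 0 0 0;-6 0 5 0 0 0;-6.5 0 4 0 0 0;-6.5 0 2 0 0 0;-6.5 0 0 0 0 0;-6.5 0 -1.5 0 0 0;-6.5 0 -2.4 0 0 0"

```text
time: 4.13
tool_pos: [355.5, 255.3, 11.9]
tcp_rot: [-90.0, -0.1, -160.6]
ft_force: [-1.6, -0.2, 0.1]
finger_gap: 0.2
```

Request:
move_arm --motion "0 0 -0.2 0 0 0;0 0 -0.5 0 0 0;0 0 -0.5 0 0 0"

```text
time: 4.38
tool_pos: [356.9, 256.1, 9.2]
tcp_rot: [-90.0, 0.0, -160.6]
ft_force: [0.3, -0.5, -0.2]
finger_gap: 0.3
```

```bash
python3 - <<'E'
from h import *
s=readout.sense(); p=s["tool_pos"];print(p,s["ft_force"])
P=[]
for n,w in(("side",50),("scene",40)):
    a=eyes.snapshot(n); t=proj(a,p); x,y=int(t[0])-w,int(t[1])-w
    im=cv2.resize(a["image"][max(y,0):y+2*w,x:x+2*w],(390,390))
    P.append(im)
cv2.imwrite("pics/p4.png",np.hstack(P))
E
```

```text
[356.89981736 256.09601178   9.23293612] [ 0.27925862 -0.49855957 -0.19285469]
```

View pics/p4.png

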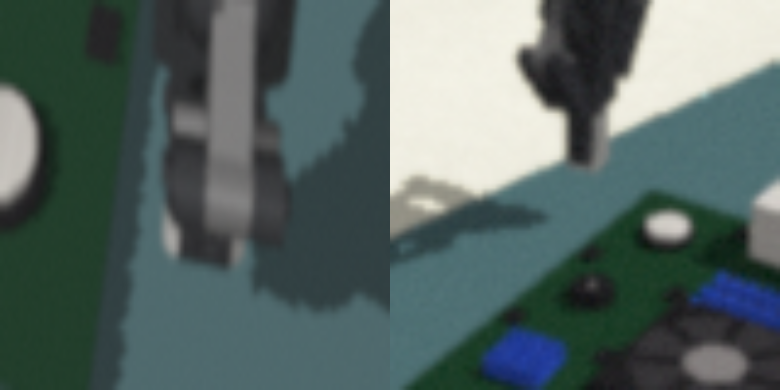

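The tip stands over bare mat, clear of the board, and its shadow doesn't meet it yet, so it still hangs well above the mat. Stepping down gently.

Request:
move_arm --motion "0 0 -0.3 0 0 0;0 0 -0.6 0 0 0;0 0 -0.6 0 0 0"

```text
time: 4.73
tool_pos: [356.4, 255.9, 2.8]
tcp_rot: [-90.0, -0.0, -160.6]
ft_force: [-0.6, -0.2, -0.7]
finger_gap: 0.1
```

Request:
move_arm --motion "0 0 -0.3 0 0 0;0 0 -0.3 0 0 0"

```text
time: 4.9
tool_pos: [356.2, 255.8, -0.4]
tcp_rot: [-90.0, -0.0, -160.6]
ft_force: [-0.0, -0.3, -0.0]
finger_gap: 0.3
```

Request:
move_arm --motion "0 0 -0.3 0 0 0;0 0 -0.3 0 0 0"

```text
time: 5.07
tool_pos: [356.2, 255.8, -3.4]
tcp_rot: [-90.0, -0.0, -160.6]
ft_force: [-0.5, -0.1, 0.3]
finger_gap: 0.1
```

Reported z is -3.4 with no contact, so the true fingertips are shorter than stated, as the pictures show. I go on down to find the exact offset.

Request:
move_arm --motion "0 0 -0.3 0 0 0;0 0 -0.6 0 0 0;0 0 -0.9 0 0 0;0 0 -0.9 0 0 0"

```text
time: 5.4
tool_pos: [356.0, 255.7, -12.7]
tcp_rot: [-90.0, -0.1, -160.6]
ft_force: [-0.2, -0.1, -0.2]
finger_gap: -0.1
```

Request:
move_arm --motion "0 0 -0.2 0 0 0;0 0 -0.2 0 0 0"

```text
time: 5.57
tool_pos: [356.3, 255.9, -14.3]
tcp_rot: [-90.0, -0.0, -160.6]
ft_force: [0.3, -0.4, 0.6]
finger_gap: 0.4
```

Request:
move_arm --motion "0 0 -0.2 0 0 0;0 0 -0.2 0 0 0"

```text
time: 5.73
tool_pos: [356.4, 255.9, -16.2]
tcp_rot: [-90.0, -0.0, -160.6]
ft_force: [0.2, 0.0, -0.0]
finger_gap: 0.2
```

Request:
move_arm --motion "0 0 -0.2 0 0 0;0 0 -0.2 0 0 0"

```text
time: 5.9
tool_pos: [356.4, 255.9, -18.2]
tcp_rot: [-90.0, -0.0, -160.6]
ft_force: [0.1, -0.1, -0.4]
finger_gap: 0.0
```

Request:
move_arm --motion "0 0 -0.2 0 0 0;0 0 -0.2 0 0 0"

```text
time: 6.07
tool_pos: [356.4, 255.8, -20.2]
tcp_rot: [-90.0, -0.0, -160.6]
ft_force: [0.1, -0.5, 0.2]
finger_gap: -0.1
```

Request:
move_arm --motion "0 0 -0.2 0 0 0;0 0 -0.2 0 0 0"

```text
time: 6.23
tool_pos: [356.7, 256.1, -21.2]
tcp_rot: [-90.0, -0.0, -160.6]
ft_force: [-4.3, -2.5, 12.3]
finger_gap: -0.3
```

Request:
move_arm --motion "0 0 -0.15 0 0 0;0 0 -0.15 0 0 0"

```text
time: 6.4
tool_pos: [356.8, 256.1, -21.3]
tcp_rot: [-90.0, -0.0, -160.6]
ft_force: [-13.9, -7.7, 32.5]
finger_gap: -0.2
```

Contact comes at reported z ≈ -21, so the real fingertips end 21 mm above the reported TCP, which matches the cameras. The cell hover is therefore reported z ≈ 15 (tip at 36).

Request:
move_arm --motion "0 0 3 0 0 0;0 0 6 0 0 0;1 0 8 0 0 0;3.5 0 8 0 0 0;5.5 0 8 0 0 0;6.5 0.2 7.5 0 0 0;6.5 0.2 6 0 0 0;6.5 0.2 4.8 0 0 0;6.5 0.2 4.2 0 0 0;6.5 0.2 3.9 0 0 0"

```text
time: 7.23
tool_pos: [419.8, 257.3, 13.7]
tcp_rot: [-90.0, -0.2, -160.6]
ft_force: [0.4, -0.2, -0.1]
finger_gap: -0.0
```

Request:
move_arm --motion "0 0 0 0 0 0;0 0 0 0 0 0;0 0 0 0 0 0"

```text
time: 7.48
tool_pos: [421.8, 258.3, 16.2]
tcp_rot: [-90.0, 0.1, -160.6]
ft_force: [0.6, 0.1, -0.7]
finger_gap: 0.4
```

```bash
python3 - <<'E'
from h import *
s=readout.sense(); p=s["tool_pos"]; print(s["time"],p,s["ft_force"])
tip=p+[0,0,21]; P=[]
for n in("side","scene","wrist"):
    a=eyes.snapshot(n); x,y=[int(v) for v in proj(a,[421,258,21])]; w={"side":28,"scene":16,"wrist":40}[n]
    x-=w;y-=w; im=cv2.resize(a["image"][y:y+2*w,x:x+2*w],(264,264)); k=132/w
    for q,c in((tip,(0,0,255)),([421,258,21],(255,0,255))):
        t=proj(a,q); cv2.drawMarker(im,(int((t[0]-x+.5)*k),int((t[1]-y+.5)*k)),c)
    P.append(im)
cv2.imwrite("pics/p5.png",np.hstack(P))
E
```

```text
7.4833 [421.80505569 258.26050766  16.23356692] [ 0.6145199   0.06074748 -0.70202696]
```

View pics/p5.png

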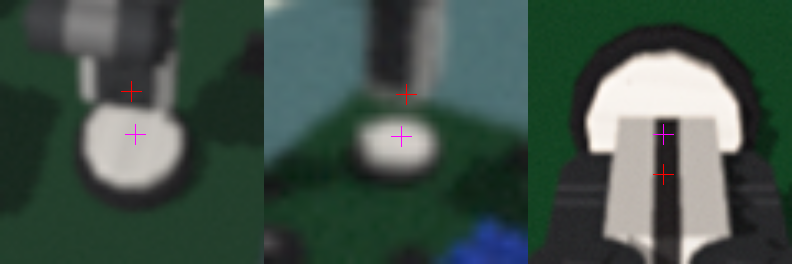

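The tip sits about 15 mm over the middle of the fitted cell in all views. Holding now for 2.5 s.

Request:
move_arm --motion "0 0 0 0 0 0;0 0 0 0 0 0;0 0 0 0 0 0;0 0 0 0 0 0;0 0 0 0 0 0;0 0 0 0 0 0;0 0 0 0 0 0;0 0 0 0 0 0;0 0 0 0 0 0;0 0 0 0 0 0"

```text
time: 8.47
tool_pos: [421.5, 258.0, 15.6]
tcp_rot: [-90.0, -0.0, -160.6]
ft_force: [-0.3, -0.4, -0.2]
finger_gap: -0.1
```

Request:
move_arm --motion "0 0 0 0 0 0;0 0 0 0 0 0;0 0 0 0 0 0;0 0 0 0 0 0;0 0 0 0 0 0;0 0 0 0 0 0;0 0 0 0 0 0;0 0 0 0 0 0;0 0 0 0 0 0;0 0 0 0 0 0"

```text
time: 9.3
tool_pos: [421.6, 258.0, 15.6]
tcp_rot: [-90.0, 0.0, -160.6]
ft_force: [-0.1, -0.2, 0.7]
finger_gap: 0.0
```

Request:
move_arm --motion "0 0 0 0 0 0;0 0 0 0 0 0;0 0 0 0 0 0;0 0 0 0 0 0;0 0 0 0 0 0;0 0 0 0 0 0;0 0 0 0 0 0;0 0 0 0 0 0;0 0 0 0 0 0;0 0 0 0 0 0"

```text
time: 10.13
tool_pos: [421.5, 258.0, 15.6]
tcp_rot: [-90.0, -0.0, -160.6]
ft_force: [-0.3, 0.6, -0.2]
finger_gap: -0.5
```

Request:
move_arm --motion "0 0 3 0 0 0;0 0 6 0 0 0;0 0 9 0 0 0;0 0 12 0 0 0;0 -3 13 0 0 0;1 -6.5 13 0 0 0;2 -10 13 0 0 0;3 -13.5 13 0 0 0;4 -17 13 0 0 0;5 -20.5 13 0 0 0"

```text
time: 10.97
tool_pos: [471.8, 51.3, 145.9]
tcp_rot: [-90.0, 0.0, -160.6]
ft_force: [0.1, 2.5, 0.5]
finger_gap: -0.1
```

Request:
move_arm --motion "1.5 -3.5 0 0 0 0;3 -7 0 0 0 0;4.5 -10.5 0 0 0 0;6 -14 0 0 0 0;7.5 -17.5 0 0 0 0;9 -21 0 0 0 0;10.5 -24 0 0 0 0;12 -27 0 0 0 0;13.5 -30 0 0 0 0;15 -32 0 0 0 0"

```text
time: 11.8
tool_pos: [621.7, -270.1, 145.2]
tcp_rot: [-90.0, -0.0, -160.7]
ft_force: [1.4, 0.9, 0.2]
finger_gap: 0.1
```

Request:
move_arm --motion "1.4 -1.2 -3 0 0 0;1.4 -1.2 -6 0 0 0;1.4 -1.2 -9 0 0 0;1.4 -1.2 -11 0 0 0;1.4 -1.2 -12.5 0 0 0;1.4 -1.2 -13.2 0 0 0;1.4 -1.2 -13.2 0 0 0;1.4 -1.2 -13.2 0 0 0;1.4 -1.2 -13.2 0 0 0"

```text
time: 12.55
tool_pos: [637.0, -279.7, 16.0]
tcp_rot: [-89.9, 0.1, -160.6]
ft_force: [-0.5, 0.4, -0.5]
finger_gap: -0.0
```

```bash
python3 - <<'E'
from h import *
s=readout.sense(); p=s["tool_pos"]; print(s["time"],p,s["ft_force"])
tip=p+[0,0,21]; c=[635,-279,8]; P=[]
for n in("side","scene","wrist"):
    a=eyes.snapshot(n); x,y=[int(v) for v in proj(a,c)]; w={"side":20,"scene":26,"wrist":44}[n]
    x-=w;y-=w; im=cv2.resize(a["image"][y:y+2*w,x:x+2*w],(264,264)); k=132/w
    for q,cc in((tip,(0,0,255)),(c,(255,0,255))):
        t=proj(a,q); cv2.drawMarker(im,(int((t[0]-x+.5)*k),int((t[1]-y+.5)*k)),cc)
    P.append(im)
cv2.imwrite("pics/p6.png",np.hstack(P))
E
```

```text
12.55 [ 637.03945482 -279.68817447   15.99709397] [-0.4972671   0.35183232 -0.53913985]
```

View pics/p6.png

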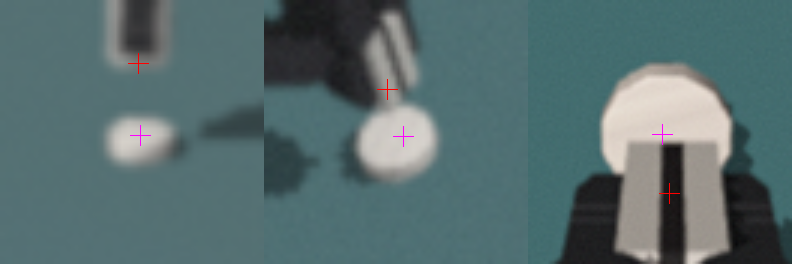

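The spare is centred under the tip to within about 2 mm. I lower 14 mm so the tip is about 15 mm over its top, then hold.

Request:
move_arm --motion "-0.1 0 -0.5 0 0 0;-0.1 0 -1 0 0 0;-0.1 0 -1.4 0 0 0;-0.1 0 -1.4 0 0 0;-0.1 0 -1.4 0 0 0;-0.1 0 -1.4 0 0 0;-0.1 0 -1.4 0 0 0;-0.1 0 -1.4 0 0 0;-0.1 0 -1.4 0 0 0;-0.1 0 -1.4 0 0 0"

```text
time: 13.53
tool_pos: [634.7, -279.1, -0.2]
tcp_rot: [-90.0, 0.0, -160.6]
ft_force: [-0.4, -0.2, -0.7]
finger_gap: 0.3
```

Request:
move_arm --motion "0 0 0 0 0 0;0 0 0 0 0 0;0 0 0 0 0 0;0 0 0 0 0 0;0 0 0 0 0 0;0 0 0 0 0 0;0 0 0 0 0 0;0 0 0 0 0 0;0 0 0 0 0 0;0 0 0 0 0 0"

```text
time: 14.37
tool_pos: [634.5, -279.0, -0.4]
tcp_rot: [-90.0, 0.0, -160.6]
ft_force: [0.4, 0.1, -0.0]
finger_gap: 0.1
```

Request:
move_arm --motion "0 0 0 0 0 0;0 0 0 0 0 0;0 0 0 0 0 0;0 0 0 0 0 0;0 0 0 0 0 0;0 0 0 0 0 0;0 0 0 0 0 0;0 0 0 0 0 0;0 0 0 0 0 0;0 0 0 0 0 0"

```text
time: 15.2
tool_pos: [634.6, -279.0, -0.4]
tcp_rot: [-90.0, 0.0, -160.6]
ft_force: [-0.7, -0.1, -0.9]
finger_gap: -0.2
```

Request:
move_arm --motion "0 0 0 0 0 0;0 0 0 0 0 0;0 0 0 0 0 0;0 0 0 0 0 0;0 0 0 0 0 0;0 0 0 0 0 0;0 0 0 0 0 0;0 0 0 0 0 0"

```text
time: 15.87
tool_pos: [634.5, -279.0, -0.4]
tcp_rot: [-90.0, 0.0, -160.6]
ft_force: [0.1, 0.8, 0.6]
finger_gap: -0.2
```

Request:
move_arm --motion "0 0 3 0 0 0;0 0 6 0 0 0;-1 0 9 0 0 0;-4 1 10 0 0 0;-7.5 2 10 0 0 0;-11 3 10 0 0 0;-14.5 4 10 0 0 0;-17.5 5 10 0 0 0;-19.5 5.5 10 0 0 0;-19.5 5.5 10 0 0 0"

```text
time: 16.7
tool_pos: [436.0, -222.7, 98.8]
tcp_rot: [-90.1, -0.1, -160.6]
ft_force: [-0.1, 0.1, -0.9]
finger_gap: -0.4
```

```bash
python3 - <<'E'
from h import *
s=readout.sense(); p=s["tool_pos"]; print(s["time"],p,s["ft_force"])
a=eyes.snapshot("wrist"); im=a["image"]; hsv=cv2.cvtColor(im,cv2.COLOR_BGR2HSV)
m=cv2.inRange(hsv,(45,110,60),(80,255,255)); n,l,st,c=cv2.connectedComponentsWithStats(m)
i=1+np.argmax(st[1:,4]); print(st[i],c[i])
for z in(15,20,25,30):
    d=[ray(a,u,c[i][1],z) for u in(st[i,0],st[i,0]+st[i,2])]; print(z,ray(a,*c[i],z).round(1),"diam",np.linalg.norm(d[1]-d[0]).round(1))
cv2.imwrite("pics/p7.png",im)
E
```

```text
16.7 [ 435.97612875 -222.68945411   98.84032237] [-0.09433883  0.11564162 -0.94234964]
[ 304  166   41   42 1374] [323.9650655  186.72197962]
15 [ 441.8 -223.8   15. ] diam 31.3
20 [ 443.  -223.3   20. ] diam 30.7
25 [ 444.2 -222.9   25. ] diam 30.1
30 [ 445.3 -222.4   30. ] diam 29.4
```

View pics/p7.png

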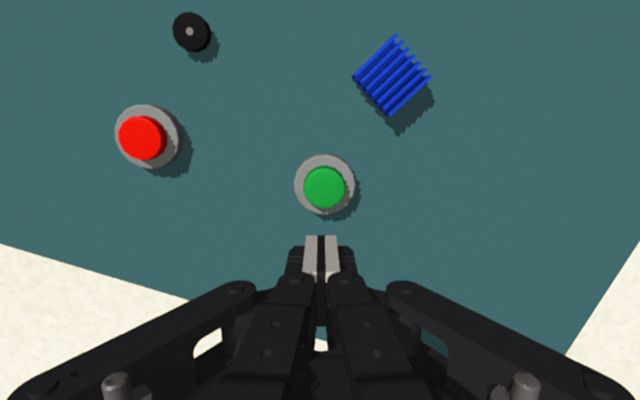

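The wrist view shows green at (324,187) px with nothing near the fingers; ray-cast centre is about (443, -223.5). Now pressing in steps, watching force.

Request:
move_arm --motion "0.4 0 -2.5 0 0 0;0.4 0 -5 0 0 0;0.4 0 -7 0 0 0;0.4 0 -8 0 0 0;0.4 0 -8 0 0 0;0.4 0 -8 0 0 0"

```text
time: 17.25
tool_pos: [443.9, -224.1, 19.7]
tcp_rot: [-90.0, -0.0, -160.6]
ft_force: [-0.3, 0.6, 0.1]
finger_gap: 0.2
```

Request:
move_arm --motion "0 0 -0.3 0 0 0;0 0 -0.6 0 0 0;0 0 -0.6 0 0 0"

```text
time: 17.5
tool_pos: [444.1, -224.4, 14.1]
tcp_rot: [-89.9, 0.0, -160.6]
ft_force: [0.5, 0.6, -0.6]
finger_gap: 0.5
```

Request:
move_arm --motion "0 0 -0.3 0 0 0;0 0 -0.4 0 0 0;0 0 -0.4 0 0 0"

```text
time: 17.75
tool_pos: [443.4, -224.0, 9.5]
tcp_rot: [-90.0, -0.0, -160.6]
ft_force: [-0.0, -0.9, -1.6]
finger_gap: -0.1
```

Request:
move_arm --motion "0 0 -0.3 0 0 0;0 0 -0.6 0 0 0;0 0 -0.6 0 0 0"

```text
time: 18.0
tool_pos: [443.1, -223.8, 2.8]
tcp_rot: [-90.0, -0.0, -160.6]
ft_force: [0.5, -0.2, -0.3]
finger_gap: 0.1
```

Request:
move_arm --motion "0 0 -0.2 0 0 0;0 0 -0.2 0 0 0"

```text
time: 18.17
tool_pos: [443.3, -223.9, 1.2]
tcp_rot: [-90.0, -0.0, -160.6]
ft_force: [-0.3, 0.5, -0.1]
finger_gap: 0.1
```

Request:
move_arm --motion "0 0 -0.2 0 0 0;0 0 -0.2 0 0 0"

```text
time: 18.33
tool_pos: [443.6, -224.1, -0.5]
tcp_rot: [-90.0, 0.0, -160.6]
ft_force: [-0.4, 1.3, 2.3]
finger_gap: 0.0
```

Request:
move_arm --motion "0 0 -0.2 0 0 0;0 0 -0.2 0 0 0"

```text
time: 18.5
tool_pos: [443.7, -224.2, -2.4]
tcp_rot: [-90.0, 0.0, -160.6]
ft_force: [-0.8, 0.3, 3.0]
finger_gap: -0.2
```

Request:
move_arm --motion "0 0 -0.2 0 0 0;0 0 -0.2 0 0 0"

```text
time: 18.67
tool_pos: [443.8, -224.2, -4.4]
tcp_rot: [-90.0, 0.0, -160.6]
ft_force: [-0.3, 1.0, 5.2]
finger_gap: 0.2
```

Request:
move_arm --motion "0 0 -0.15 0 0 0;0 0 -0.15 0 0 0"

```text
time: 18.83
tool_pos: [443.9, -224.2, -5.2]
tcp_rot: [-90.0, 0.0, -160.6]
ft_force: [-1.9, 0.9, 9.7]
finger_gap: 0.3
```

Request:
move_arm --motion "0 0 -0.1 0 0 0;0 0 -0.1 0 0 0"

```text
time: 19.0
tool_pos: [443.9, -224.3, -5.4]
tcp_rot: [-90.0, 0.0, -160.6]
ft_force: [-5.7, 2.9, 17.6]
finger_gap: 0.2
```

Force has risen to 17.6 N with the travel stopped, so the button is hard down. I hold briefly, then release straight up.

Request:
move_arm --motion "0 0 0 0 0 0;0 0 0 0 0 0;0 0 0 0 0 0;0 0 0.3 0 0 0;0 0 1 0 0 0;0 0 3 0 0 0;0 0 6 0 0 0;0 0 9 0 0 0;0 0 12 0 0 0;0 0 14 0 0 0"

```text
time: 19.83
tool_pos: [444.2, -224.4, 136.1]
tcp_rot: [-89.9, 0.1, -160.6]
ft_force: [-0.4, -0.0, 0.2]
finger_gap: 0.2
```

Request:
move_arm --motion "0 0 0 0 0 0;0 0 0 0 0 0;0 0 0 0 0 0;0 0 0 0 0 0;0 0 0 0 0 0;0 0 0 0 0 0"

```text
time: 20.33
tool_pos: [442.8, -223.5, 131.8]
tcp_rot: [-90.1, -0.1, -160.6]
ft_force: [-0.1, -0.5, 0.6]
finger_gap: 0.4
```

```bash
python3 - <<'E'
from h import *
import pickle
s=readout.sense(); print(s["time"],s["tool_pos"],s["qd"].round(2),s["ft_force"])
for n in("scene","side"):
    a=eyes.snapshot(n)["image"]; b=pickle.load(open(n+".pkl","rb"))["image"]
    d=(cv2.absdiff(a,b).max(2)>45).astype(np.uint8); k,l,st,c=cv2.connectedComponentsWithStats(d)
    print(n,[(st[i].tolist()) for i in range(1,k) if st[i,4]>5]); cv2.imwrite(f"pics/{n}9.png",a)
E
```

```text
20.3333 [ 442.80694096 -223.54521357  131.79685955] [ 0.07 -0.17 -0.36  0.04  0.01 -0.02] [-0.13476889 -0.49279788  0.61460103]
scene [[75, 0, 86, 69, 3495], [162, 0, 20, 11, 137], [196, 0, 3, 4, 8], [205, 0, 15, 13, 161], [221, 0, 9, 13, 59], [233, 0, 7, 22, 69], [130, 11, 5, 15, 27], [134, 13, 12, 17, 124], [188, 12, 47, 40, 525], [156, 18, 17, 23, 150], [147, 20, 6, 10, 30], [186, 48, 15, 40, 361], [0, 72, 186, 105, 6871], [148, 75, 10, 7, 22], [113, 77, 34, 9, 187], [0, 184, 4, 12, 29], [0, 225, 113, 42, 2378]]
side [[430, 0, 22, 8, 156], [449, 0, 27, 27, 437], [571, 0, 51, 63, 1963], [601, 0, 39, 152, 3348], [430, 9, 20, 4, 56], [422, 13, 47, 110, 2407], [440, 108, 3, 14, 16], [428, 115, 3, 8, 12], [500, 139, 140, 45, 3198]]
```

View pics/scene9.png

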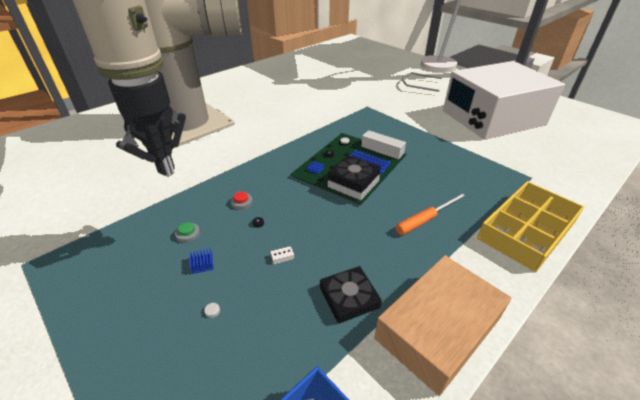

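The only changes from the first pictures are the arm and its shadows. Every part is in its place, the green button is up, and the gripper is clear of everything.

```bash
python3 -c "
from bench import r; r.hand_in()"
```

```text
the job is handed in; nothing more can be done
```

The job is done and handed in at about 20 s of the 48 s allowed:
- **Fitted cell:** I pointed at it from straight above with the fingers shut, about 15 mm over its middle, for more than 2.5 s.
- **Spare cell:** I pointed the same way at about 13 mm over its top for about 2.8 s.
- **Green button:** I pressed it about 6 mm until it stopped, at 17.6 N, then released it.

**Disagreement with the description:** the real fingertips end about 21 mm short of the reported TCP. All three cameras showed this. A gentle touch on bare mat confirmed it, with contact at reported z ≈ -21 and a peak of about 33 N vertical (36 N in all). I corrected all heights for it. Before I found this, the arm also hovered briefly over the fitted cell at about 37 mm.

**Last checks:** comparing the final pictures with the first ones showed only the arm and its shadows changed. The loose things and the red button look untouched, the green cap is up, and the gripper was clear with no contact force.

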